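Put three mixed-up microscope objectives back on their own rests

TASK

The three microscope objectives stand on each other's rests: set each one upright in the rest whose rim has the colour of its shoulder, parking one on the empty white spare rest on the way, so that the white rest is empty again at the end. Set them down rather than dropping them, never tip them over or stand them on the bare bench, and leave the slide box, the oil bottle and the petri dish where they are.

Things in the scene. Friction and masses are not known exactly. Their poses are not given: they have to be found in the camera images.
- obj_red: microscope objective with a red shoulder, standing upright nose up on its black thread cap: steel barrel 27 mm in diameter from 5 to 32 mm above its underside, black cap 30 mm in diameter below that (0 to 5 mm), red conical shoulder above it, then a 12 mm thin nose; 48 mm tall in all, about 80 g, centre of mass near mid-height. Loose. Origin: centre of its underside; z up along its axis. Grip the barrel from above, about 25 mm above the underside
- obj_yellow: microscope objective with a yellow shoulder, standing upright nose up on its black thread cap: steel barrel 27 mm in diameter from 5 to 39 mm above its underside, black cap 30 mm in diameter below that (0 to 5 mm), yellow conical shoulder above it, then a 12 mm thin nose; 55 mm tall in all, about 100 g, centre of mass near mid-height. Loose. Origin: centre of its underside; z up along its axis. Grip the barrel from above, about 25 mm above the underside
- obj_blue: microscope objective with a blue shoulder, standing upright nose up on its black thread cap: steel barrel 27 mm in diameter from 5 to 46 mm above its underside, black cap 30 mm in diameter below that (0 to 5 mm), blue conical shoulder above it, then a 12 mm thin nose; 62 mm tall in all, about 120 g, centre of mass near mid-height. Loose. Origin: centre of its underside; z up along its axis. Grip the barrel from above, about 25 mm above the underside
- rest_red: round dish-shaped rest with a red rim and a black pad inside, fixed to the bench: 70 mm in outer diameter, recess 54 mm in diameter; pad 10 mm above the bench, rim 13 mm above the bench. Home of the red objective; at the start another objective stands on it. Origin: centre of its underside, at bench height; an objective standing on it has its underside 10 mm above this origin
- rest_yellow: round dish-shaped rest with a yellow rim and a black pad inside, fixed to the bench: 70 mm in outer diameter, recess 54 mm in diameter; pad 10 mm above the bench, rim 13 mm above the bench. Home of the yellow objective; at the start another objective stands on it. Origin: centre of its underside, at bench height; an objective standing on it has its underside 10 mm above this origin
- rest_blue: round dish-shaped rest with a blue rim and a black pad inside, fixed to the bench: 70 mm in outer diameter, recess 54 mm in diameter; pad 10 mm above the bench, rim 13 mm above the bench. Home of the blue objective; at the start another objective stands on it. Origin: centre of its underside, at bench height; an objective standing on it has its underside 10 mm above this origin
- rest_spare: round dish-shaped rest with a white rim and a black pad inside, fixed to the bench: 70 mm in outer diameter, recess 54 mm in diameter; pad 10 mm above the bench, rim 13 mm above the bench. The spare rest, empty at the start. Origin: centre of its underside, at bench height; an objective standing on it has its underside 10 mm above this origin
- slide_box: closed wooden slide box with a paper label on its lid, 82 x 107 x 32 mm, loose, a bystander. Origin: centre of its underside; x along its 82 mm side
- oil_bottle: small upright amber glass oil bottle with a black cap, 34 mm in diameter, 70 mm tall, loose, a bystander. Origin: centre of its underside
- petri_dish: closed glass petri dish lying flat, 92 mm in diameter, 17 mm tall, loose, a bystander. Origin: centre of its underside

How it is judged:
On the way:
1. one of the objectives stands upright in the white spare rest, released (((horizontal distance between obj_red and rest_spare below 0.0135 m and z of obj_red in the frame of rest_spare between 0.008 and 0.0125 m and angle between obj_red's own z axis and vertical below 0.06 rad and contact force between obj_red and the fingers below 0.05 N and linear speed of obj_red below 0.02 m/s and angular speed of obj_red below 0.2 rad/s) or (horizontal distance between obj_yellow and rest_spare below 0.0135 m and z of obj_yellow in the frame of rest_spare between 0.008 and 0.0125 m and angle between obj_yellow's own z axis and vertical below 0.06 rad and contact force between obj_yellow and the fingers below 0.05 N and linear speed of obj_yellow below 0.02 m/s and angular speed of obj_yellow below 0.2 rad/s) or (horizontal distance between obj_blue and rest_spare below 0.0135 m and z of obj_blue in the frame of rest_spare between 0.008 and 0.0125 m and angle between obj_blue's own z axis and vertical below 0.06 rad and contact force between obj_blue and the fingers below 0.05 N and linear speed of obj_blue below 0.02 m/s and angular speed of obj_blue below 0.2 rad/s))), for 0.2 s.
At the end, for the whole second after the job is handed in: Each objective stands released, at rest and upright (within 0.06 rad) inside the rim of the rest of its own colour: its axis within 13.5 mm of the rest's centre and its underside on the pad (8 to 12.5 mm above the rest's underside) (horizontal distance between obj_red and rest_red below 0.0135 m and z of obj_red in the frame of rest_red between 0.008 and 0.0125 m and angle between each of obj_red, obj_yellow, obj_blue's own z axis and vertical below 0.06 rad and contact force between each of obj_red, obj_yellow, obj_blue and the fingers below 0.05 N and linear speed of each of obj_red, obj_yellow, obj_blue below 0.02 m/s and angular speed of each of obj_red, obj_yellow, obj_blue below 0.2 rad/s and horizontal distance between obj_yellow and rest_yellow below 0.0135 m and z of obj_yellow in the frame of rest_yellow between 0.008 and 0.0125 m and horizontal distance between obj_blue and rest_blue below 0.0135 m and z of obj_blue in the frame of rest_blue between 0.008 and 0.0125 m); the robot touches nothing.
It fails at once if an objective is tipped by more than 0.6 rad (angle between any of obj_red, obj_yellow, obj_blue's own z axis and vertical above 0.6 rad).
It fails at once if an objective is set on the bare bench (its underside less than 4 mm above it) (height (world z) of any of obj_red, obj_yellow, obj_blue below 0.004 m).
It fails at once if an objective is dropped (falls free of the fingers faster than 0.6 m/s, a fall of about 2 cm) ((linear speed of obj_red above 0.6 m/s and contact force between obj_red and the fingers below 0.01 N) or (linear speed of obj_yellow above 0.6 m/s and contact force between obj_yellow and the fingers below 0.01 N) or (linear speed of obj_blue above 0.6 m/s and contact force between obj_blue and the fingers below 0.01 N)).
It fails at once if the slide box, oil bottle or petri dish is moved by more than 15 mm or the bottle tipped (distance of any of slide_box, oil_bottle, petri_dish from where it was at the start of the episode above 0.015 m or angle between oil_bottle's own z axis and vertical above 0.4 rad).
It also fails if it takes over 96 s, if anything falls off the work surface, if the arm or the gripper's body presses on something with over 40 N, if the wrist force passes 120 N, or if a joint passes its speed limit or range.

ROBOT

A 7-joint arm with a two-finger parallel gripper is mounted at the origin on the work surface. World frame = base frame: x ahead of the robot, y to its left, z up, the work surface at z = 0. Lengths are in m, angles in rad, forces in N, time in s.
With the tool pointing down it reaches from about 0.4 to 0.85 m from the base axis. Payload 10.4 kg.
Tool frame: the origin (TCP) lies midway between the tips of the shut fingers; the grasp point (between the pads) lies 19 mm behind it; z points along the fingers, y is the line along which they close (so a half turn about z gives the same grasp; the last joint's range is limited). The gripper opens to 85 mm and grips with 20 to 120 N. Pads are 22 mm wide; open, the fingers measure 114 mm over their backs; the gripper's body (76 mm by 85 mm) begins 54 mm behind the grasp point. The pads swing forward as they close: fully open they stand 13 mm farther back than shut.
Start: joints at [-1.188, 0.332, -0.065, 1.46, 0.022, 1.35, -0.088], TCP at [0.247, 0.574, 0.194] pointing down, gripper open.
Joint ranges: [-2.6, 2.6], [-0.5, 2.12], [-1.47, 1.34], [0.16, 2.42], [-1.27, 4.41], [0.06, 2.06], [-2.6, 2.6]. Speed limits (rad/s): [2.22, 2.22, 2.79, 2.79, 3.14, 3.14, 3.14].

INTERFACE

Orientations are given as a unit quaternion [x, y, z, w].
In Python, from workcell import get_obs, camera, camera_params, hand_in gives the robot as it stands.
- The arm moves only by the tool carry_out, never from a script. Its argument "commands" is a list that holds one entry, the list of rows, each a list of 6 numbers: the shift along the tool's x, y, z in units of 40 mm (1.0 is 40 mm), then the turn, a rotation vector about the tool's x, y, z in units of 6 degrees (1.0 is 6 degrees). In form: [[[x, y, z, ax, ay, az], ...]]. A call has 1 to 20 rows; each row shifts and turns the commanded pose from where the row before left it, along the tool's axes as they then stand; what a row does not reach is not made up. A row lasts 1/12 s, in which the tool goes at most 41.7 mm and 7.16 degrees, less where a joint would pass 70% of its speed; a pose out of reach is approached as far as the arm can. A call is refused whole if a number of a shift passes 1 or a number of a turn 1, either way. A call with a gripper value outside its range is refused whole. "hand" is the closure, from -1 (fully open) to 1 (shut), set as the call begins (left out, the last holds). The fingers move at their own pace and stop on an object; "force" is the grip in N (left out, the last holds). Time passes only in rows, so rows that do not move let the fingers close. It gives the time, the measured TCP pose, the force, the opening and the grip force at its end, in the units of the state.
- get_obs(): the state, without advancing time (a new reading comes with each control period).
- camera(name): name is "scene" or "top" or "wrist"; returns the picture (480x640x3 uint8, red, green, blue); there is no depth.
- camera_params(name): a dict with "mtx" (3x3 intrinsics, pixels), "k1" (the pictures are not rectified: a ray, as slopes to the right and down, at radius r is drawn at 1 + k1 r^2 times it, then the intrinsics apply), "R" (3x3) and "t" (3): a world point X has camera coordinates R X + t. Camera axes: x right, y down, z forward; pixel columns grow to the right and rows downward; lengths in m; the calibration is good to about 2 mm. A picture is of the moment at which its call begins: read the wrist's pose just before it. camera_params takes no time and is no camera call; for the wrist camera it gives the pose at the moment of the call.
- hand_in(): hands the job in; it is judged then, once.
The state is a dict: "clock": time; "joint_pos": joint angles; "joint_velocities": joint speeds; "tau": joint torques, N m; "position": TCP position; "ee_rot": TCP orientation; "ft_force": force on the tool from outside, world axes, zero at the start; "torque": the same for the moment, N m; "grip_width": opening from 0.0 (shut) to 1.0 (fully open); "grasp_force": force on a finger pad.
Only numpy, scipy, OpenCV 4.12 (cv2) and the standard library are available. Lean on these libraries where they do the work, as an engineer would, in place of code of your own. Each camera call takes 0.05 s, during which the arm holds its last target. There are 200 camera calls.

## Working session

There is one attempt and no reset: what is moved stays moved. The work goes in short steps, Python scripts to look and compute and a tool call to move; the robot and the scene stay as the last step left them, time stands still between calls to the robot, and variables do not carry over. Pictures are saved under pics/ and viewed, at most 14 in all, crops included, and the job is handed in when it is done.

Besides the shell and the picture viewer there is one more tool, called after "Call:" by a JSON object that holds its "fn" and its "kwargs", one argument or row to a line. carry_out: Moves the arm, as the interface text tells. Its arguments: {"type":"object","properties":{"commands":{"type":"array"},"hand":{"type":"number"},"force":{"type":"number"}},"required":["commands"]}

```bash
mkdir -p pics
cat > h.py <<'E'
import numpy as np, cv2
from workcell import get_obs, camera, camera_params
def snap(n,f):
    p=camera_params(n); im=camera(n); cv2.imwrite(f'pics/{f}.png',im[:,:,::-1]); np.save(f'pics/{f}.npy',im); return im,p
def cast(p,uv,z):
    m=np.array(p['mtx']);R=np.array(p['R']);t=np.array(p['t'])
    d=cv2.undistortPoints(np.array([[uv]],float),m,np.array([p['k1'],0,0,0,0.]))[0,0] if 0 else None
    q=np.array([(uv[0]-m[0,2])/m[0,0],(uv[1]-m[1,2])/m[1,1]]);s=q.copy()
    for _ in range(30): s=q/(1+p['k1']*(s@s))
    d=R.T@np.array([s[0],s[1],1]);c=-R.T@t
    return c+d*(z-c[2])/d[2]
E
python3 - <<'E'
from h import *
for n in('scene','top'):
    im,p=snap(n,n+'0'); print(n,p['k1'],np.round(-np.array(p['R']).T@p['t'],3))
o=get_obs(); print({k:np.round(v,3) for k,v in o.items()})
E
```

```text
scene -0.10001815382426826 [0.872 0.09  0.638]
top -0.05383207913832173 [0.386 0.021 0.942]
{'clock': np.float64(0.1), 'joint_pos': array([-1.188,  0.333, -0.065,  1.461,  0.022,  1.35 , -0.089]), 'joint_velocities': array([ 0.003,  0.001,  0.   , -0.002,  0.002, -0.001,  0.   ]), 'tau': array([ 1.0000e-03, -6.2674e+01,  4.9000e-02, -3.9243e+01,  1.6000e-02,
        7.0000e-03, -0.0000e+00]), 'position': array([0.247, 0.574, 0.193]), 'ee_rot': array([ 0.202,  0.979, -0.001, -0.   ]), 'ft_force': array([ 0.566, -0.114,  0.927]), 'torque': array([-0.008,  0.007, -0.009]), 'grasp_force': np.float64(0.0), 'grip_width': np.float64(1.002)}
```

View pics/top0.png

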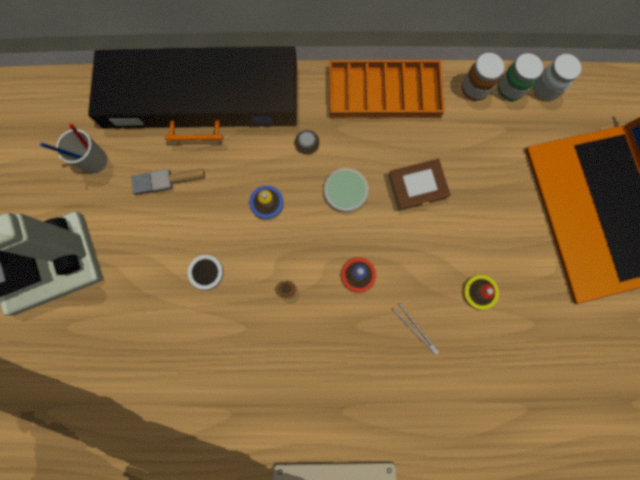

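View pics/scene0.png

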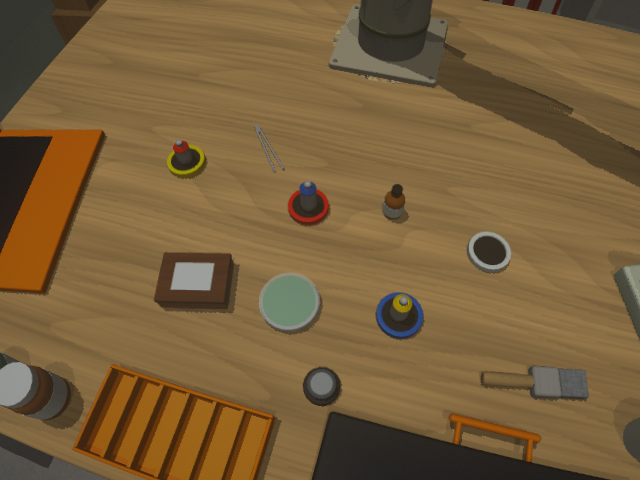

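The top view shows blue rest (266,202) holding yellow, red rest (358,275) holding blue, yellow rest (481,292) holding red, and the spare at (205,272). The bottle is at (287,290), the dish at (346,190) and the box at (419,184). The scene view agrees: red objective at (181,147), blue (308,188), yellow (402,304), spare (489,252).

```bash
cat > m.py <<'E'
from h import *
H={'red':[(0,8),(172,180)],'yellow':[(24,34)],'blue':[(105,130)]}
def mask(im,c):
    h=cv2.cvtColor(im,cv2.COLOR_RGB2HSV)
    if c=='white': return ((h[...,1]<60)&(h[...,2]>130)).astype(np.uint8)
    m=np.zeros(im.shape[:2],bool)
    for a,b in H[c]: m|=(h[...,0]>=a)&(h[...,0]<=b)
    return (m&(h[...,1]>130)&(h[...,2]>60)).astype(np.uint8)
def win(m,c,r):
    o=np.zeros_like(m);y,x=int(c[1]),int(c[0]);y0,x0=max(0,y-r),max(0,x-r)
    o[y0:y+r,x0:x+r]=m[y0:y+r,x0:x+r];return o
def big(m):
    n,l,s,c=cv2.connectedComponentsWithStats(m)
    i=1+np.argmax(s[1:,4]);return (l==i).astype(np.uint8),c[i],s[i,4]
def circ(P):
    A=np.c_[2*P[:,:2],np.ones(len(P))];s=np.linalg.lstsq(A,(P[:,:2]**2).sum(1),rcond=None)[0]
    return s[:2],np.sqrt(s[2]+s[:2]@s[:2])
def rim(im,p,c,at,r,z=.013):
    b,_,_=big(win(mask(im,c),at,r))
    k=max(cv2.findContours(b,cv2.RETR_EXTERNAL,cv2.CHAIN_APPROX_NONE)[0],key=len)[:,0]
    k=cv2.convexHull(k)[:,0]
    return circ(np.array([cast(p,q,z) for q in k]))
def ray(p,uv):
    a=cast(p,uv,0);b=cast(p,uv,.3);return a,(b-a)/np.linalg.norm(b-a)
def tri(r):
    A=sum(np.eye(3)-np.outer(d,d) for a,d in r);B=sum((np.eye(3)-np.outer(d,d))@a for a,d in r)
    X=np.linalg.solve(A,B);return X,[np.linalg.norm(np.cross(X-a,d)) for a,d in r]
E
python3 - <<'E'
from m import *
ims={n:(np.load(f'pics/{n}0.npy'),camera_params(n)) for n in('top','scene')}
R={'top':dict(blue=(266,202),red=(358,275),yellow=(481,292),white=(205,272)),'scene':dict(blue=(400,315),red=(308,206),yellow=(186,161),white=(489,252))}
for n in R:
  for c in R[n]:
    x,r=rim(*ims[n],c,R[n][c],28); print(n,'rest',c,x.round(4),r.round(4))
O={'top':dict(yellow=(265,198),blue=(360,271),red=(486,291)),'scene':dict(yellow=(402,304),blue=(308,188),red=(181,147))}
for c in O['top']:
  rs=[]
  for n in O:
    b,cc,a=big(win(mask(ims[n][0],c),O[n][c],13)); rs.append(ray(ims[n][1],cc)); print(n,c,cc.round(1),a)
  X,e=tri(rs);print(c,X.round(4),np.round(e,4))
for nm,z,a,b in(('bottle',.07,(287,289),(397,189)),('petri',.017,(346,190),(290,302)),('box',.032,(419,184),(194,277))):
  print(nm,cast(ims['top'][1],a,z).round(3),cast(ims['scene'][1],b,z).round(3))
E
```

```text
top rest blue [0.6228 0.1308] 0.0316
top rest red [ 0.4726 -0.054 ] 0.034
top rest yellow [ 0.435  -0.2989] 0.0355
top rest white [0.481  0.2511] 0.0348
scene rest blue [0.6261 0.1322] 0.0336
scene rest red [ 0.4773 -0.0518] 0.0354
scene rest yellow [ 0.4399 -0.2955] 0.0361
scene rest white [0.4822 0.2528] 0.034
top yellow [265.  197.2] 79
scene yellow [401.6 304.3] 200
yellow [0.6239 0.1295 0.0452] [0.0009 0.0009]
top blue [361. 276.] 1
scene blue [307.  189.7] 93
blue [ 0.4665 -0.0564  0.0424] [0.0009 0.0009]
top red [485.8 291.3] 126
scene red [180.5 147.6] 113
red [ 0.4343 -0.2992  0.0406] [0.0005 0.0005]
bottle [0.442 0.083 0.07 ] [0.447 0.087 0.07 ]
petri [ 0.645 -0.033  0.017] [ 0.651 -0.028  0.017]
box [ 0.652 -0.18   0.032] [ 0.657 -0.177  0.032]
```

Rest radii come out at 0.032–0.036 m against 0.035 nominal, and the two views agree within about 4 mm. I'll go above the blue rest (yellow objective) and refine with the wrist camera.

Call:
{"fn": "carry_out", "kwargs": {
  "commands": [
    [[-0.65,-0.32,0,0,0,0],[-0.65,-0.32,0,0,0,0],[-0.65,-0.32,0,0,0,0],[-0.65,-0.32,0,0,0,0],[-0.65,-0.32,0,0,0,0],[-0.65,-0.32,0,0,0,0],[-0.65,-0.32,0,0,0,0],[-0.65,-0.32,0,0,0,0],[-0.65,-0.32,0,0,0,0],[-0.65,-0.32,0,0,0,0],[-0.65,-0.32,0,0,0,0],[-0.65,-0.32,0,0,0,0],[-0.65,-0.32,0,0,0,0],[-0.65,-0.32,0,0,0,0],[-0.65,-0.32,0,0,0,0],[-0.65,-0.32,0,0,0,0],[-0.65,-0.32,0,0,0,0],[-0.65,-0.32,0,0,0,0],[-0.65,-0.32,0,0,0,0],[-0.65,-0.32,0,0,0,0]]
  ],
  "hand": -1,
  "force": 40
}}

```text
clock: 1.77
position: [0.6239, 0.1326, 0.1933]
ee_rot: [0.201, 0.98, -0.0, -0.0]
ft_force: [-0.1, 0.7, 0.4]
grip_width: 1.002
grasp_force: 0.0
```

Run:
```python
from h import *
im,p=snap('wrist','w1'); o=get_obs(); print(o['clock'],o['position'],o['ee_rot'],o['joint_pos'].round(2))
print(p['mtx'],p['k1'],-np.array(p['R']).T@p['t'])
```

```text
1.8167 [0.62684591 0.12590323 0.1930439 ] [ 2.04572716e-01  9.78849587e-01 -1.70614538e-03  7.60335348e-04] [-0.49  0.37  0.29  1.44 -0.1   1.35  0.96]
[[342.49974748   0.         322.67203714]
 [  0.         342.49974748 240.15600099]
 [  0.           0.           1.        ]] -0.019604682542622532 [0.55687076 0.16161833 0.37350608]
```

View pics/w1.png

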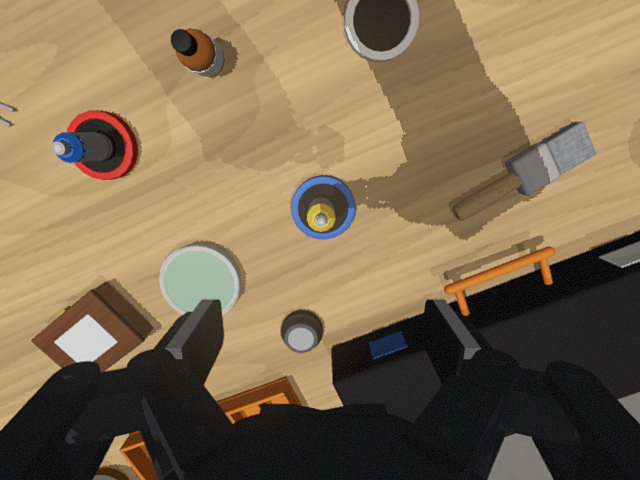

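The wrist view shows yellow's shoulder at (321,215) in the blue rest (323,207), blue's at (68,147) on the red rest (102,145), the bottle at (200,52) and the white rest at (381,20). The arm was still settling, so I'll retake and measure.

```bash
cat >> m.py <<'E'
def sh(im,p,c,at,r,z):
    b,cc,a=big(win(mask(im,c),at,r)); k=max(cv2.findContours(b,cv2.RETR_EXTERNAL,cv2.CHAIN_APPROX_NONE)[0],key=len)
    (u,v),rr=cv2.minEnclosingCircle(k); x=cast(p,(u,v),z)[:2]; e=np.linalg.norm(cast(p,(u+rr,v),z)[:2]-x)
    return x,e,(u,v)
def togo(dst):
    from scipy.spatial.transform import Rotation as Ro
    o=get_obs(); return Ro.from_quat(o['ee_rot']).inv().apply(np.array(dst)-o['position'])/.04
E
python3 - <<'E'
from m import *
im,p=snap('wrist','w2'); o=get_obs(); print(o['clock'],o['position'].round(4),o['joint_velocities'].round(3))
u=lambda x,z:None
for c,at,r in(('blue',(323,207),45),('red',(102,145),45),('white',(381,20),48)):
    x,rr=rim(im,p,c,at,r);print(c,x.round(4),rr.round(4))
print(sh(im,p,'yellow',(321,215),25,.051)); print(sh(im,p,'blue',(68,147),22,.058))
E
```

```text
1.8667 [0.6255 0.1279 0.193 ] [-0.046 -0.028 -0.055  0.032 -0.008  0.002 -0.057]
blue [0.6242 0.1329] 0.0337
red [ 0.4752 -0.0499] 0.0356
white [0.4822 0.253 ] 0.0342
(array([0.624981  , 0.12970074]), np.float64(0.013522404161455328), (325.7203369140625, 212.07627868652344))
(array([ 0.47463453, -0.05229648]), np.float64(0.01540040200058043), (72.9214859008789, 142.78099060058594))
```

Call:
{"fn": "carry_out", "kwargs": {
  "commands": [
    [[0,0,0.5,0,0,0],[0,0,0.5,0,0,0],[0,0,0.5,0,0,0],[0,0,0.5,0,0,0],[0,0,0.4,0,0,0],[0,0,0,0,0,0],[0,0,0,0,0,0],[0,0,0,0,0,0],[0,0,0,0,0,0]]
  ]
}}

```text
clock: 2.62
position: [0.6242, 0.1341, 0.0992]
ee_rot: [0.201, 0.979, 0.001, 0.001]
ft_force: [-0.4, 0.5, -0.2]
grip_width: 1.0
grasp_force: 0.0
```

Run:
```python
from m import *
o=get_obs(); print(o['position'],o['ee_rot'].round(4),togo([.625,.13,.017]))
im,p=snap('wrist','w3')
x,rr=rim(im,p,'blue',(320,230),110);print('rim',x.round(4),rr.round(4)); print(sh(im,p,'yellow',(320,240),110,.049))
```

```text
[0.62419923 0.13411732 0.09920542] [2.014e-01 9.795e-01 6.000e-04 9.000e-04] [-0.05586362 -0.08975026  2.05509177]
rim [0.6241 0.1329] 0.0339
(array([0.62796888, 0.12957394]), np.float64(0.01259290482675025), (318.5, 251.5))
```

View pics/w3.png

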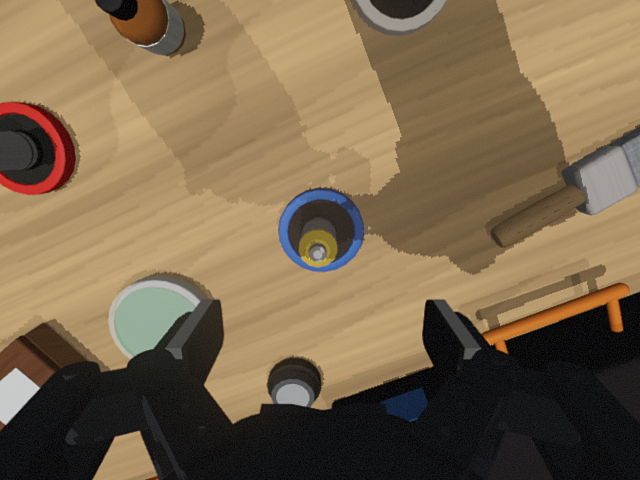

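The wrist view shows the yellow shoulder at (318,251), centred between the finger tips and still inside the blue rim (321,229). Next I descend and close.

Call:
{"fn": "carry_out", "kwargs": {
  "commands": [
    [[-0.09,-0.07,0.2,0,0,0],[0,0,0.3,0,0,0],[0,0,0.3,0,0,0],[0,0,0.3,0,0,0],[0,0,0.3,0,0,0],[0,0,0.3,0,0,0],[0,0,0.2,0,0,0],[0,0,0.1,0,0,0],[0,0,0,0,0,0],[0,0,0,0,0,0],[0,0,0,0,0,0]]
  ]
}}

```text
clock: 3.58
position: [0.6262, 0.1299, 0.0184]
ee_rot: [0.202, 0.979, 0.0, 0.001]
ft_force: [0.3, 1.0, 1.2]
grip_width: 0.999
grasp_force: 0.0
```

Call:
{"fn": "carry_out", "kwargs": {
  "commands": [
    [[0,0,0,0,0,0],[0,0,0,0,0,0],[0,0,0,0,0,0],[0,0,0,0,0,0],[0,0,0,0,0,0],[0,0,0,0,0,0],[0,0,0,0,0,0],[0,0,0,0,0,0],[0,0,0,0,0,0],[0,0,0,0,0,0],[0,0,0,0,0,0],[0,0,0,0,0,0]]
  ],
  "hand": 1,
  "force": 30
}}

```text
clock: 4.58
position: [0.6275, 0.1305, 0.0206]
ee_rot: [0.201, 0.979, 0.001, 0.002]
ft_force: [-3.6, 0.6, 17.5]
grip_width: 0.108
grasp_force: 61.8
```

Run:
```python
from m import *
im,p=snap('wrist','w4');a,_=snap('scene','s4');cv2.imwrite('pics/c4.png',np.hstack([im[100:420,100:500],cv2.resize(a[200:400,290:520],None,fx=1.6,fy=1.6)])[:,:,::-1])
o=get_obs(); print(o['grip_width'],o['grasp_force'],o['ft_force'],o['torque'])
```

```text
0.10687588398908683 61.75841758347815 [-3.15750244  0.35110995 17.36868295] [-0.02229257  0.82043751  0.03208719]
```

View pics/c4.png

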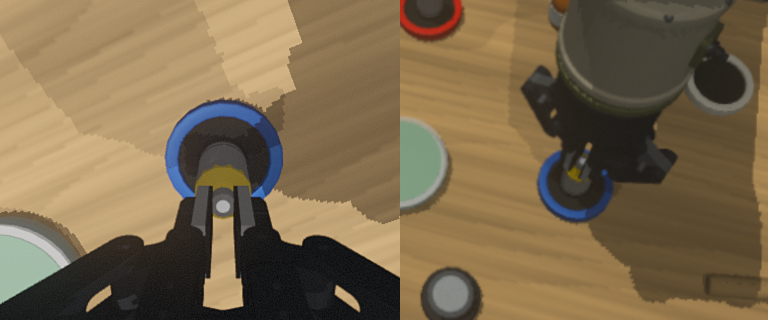

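```bash
cat >> m.py <<'E'
def proj(p,X):
    return cv2.projectPoints(np.array([X],float),cv2.Rodrigues(np.array(p['R']))[0],np.array(p['t'],float),np.array(p['mtx']),np.array([p['k1'],0,0,0,0.]))[0][0,0]
E
python3 - <<'E'
from m import *
from scipy.spatial.transform import Rotation as Ro
o=get_obs();p=camera_params('wrist');M=Ro.from_quat(o['ee_rot']);q=lambda v:proj(p,o['position']+M.apply(v)).round(0)
print('TCP',q([0,0,0]),'grasp',q([0,0,-.019]),'open',q([0,.0425,-.013]),q([0,-.0425,-.013]),'edges',q([.011,.0425,-.013]),q([-.011,.0425,-.013]))
pt=lambda x,y,z:proj(p,[x,y,z]).round(0)
for z in(.01,.049,.065):print(z,pt(.6265,.13,z),pt(.624,.133,z))
cc=-np.array(p['R']).T@p['t'];print('cam in tool',M.inv().apply(cc-o['position']))
E
```

```text
TCP [322. 271.] grasp [322. 285.] open [402. 281.] [242. 281.] edges [404. 261.] [401. 300.]
0.01 [321. 264.] [324. 258.]
0.049 [321. 292.] [324. 286.]
0.065 [321. 308.] [325. 301.]
cam in tool [ 7.31831502e-02  1.26214433e-04 -1.80134331e-01]
```

The grip closed to about 9 mm, so the fingers are on the nose and sit higher than the stated TCP suggests. I'll open, rise, shut the fingers clear of the objective, and measure where the tips really are.

Call:
{"fn": "carry_out", "kwargs": {
  "commands": [
    [[0,0,0,0,0,0],[0,0,0,0,0,0],[0,0,0,0,0,0],[0,0,0,0,0,0],[0,0,0,0,0,0],[0,0,0,0,0,0],[0,0,0,0,0,0],[0,0,-0.3,0,0,0],[0,0,-0.5,0,0,0],[0,0,-0.5,0,0,0],[0,0,-0.5,0,0,0],[0,0,-0.3,0,0,0],[0,0,0,0,0,0],[0,0,0,0,0,0]]
  ],
  "hand": -1
}}

```text
clock: 5.85
position: [0.6259, 0.1299, 0.1022]
ee_rot: [0.202, 0.979, 0.0, 0.0]
ft_force: [-0.7, -0.2, -0.4]
grip_width: 1.003
grasp_force: 0.0
```

Run:
```python
from m import *
o=get_obs();print(o['position'],o['grip_width'])
im,p=snap('wrist','w5');a,p2=snap('scene','s5');cv2.imwrite('pics/c5.png',np.hstack([im[150:450,150:490],cv2.resize(a[190:360,270:510],(424,300))])[:,:,::-1])
x,rr=rim(im,p,'blue',(320,230),110);print('rim',x.round(4),rr.round(4)); print(sh(im,p,'yellow',(320,240),110,.049))
for n,q in(('w',p),('s',p2)):print(n,proj(q,o['position']),proj(q,o['position']+[.0168,.039,.013]),proj(q,o['position']+[-.0168,-.039,.013]))
```

```text
[0.6259111  0.12991788 0.10220379] 1.0029998958803106
rim [0.6242 0.1329] 0.0339
(array([0.63392519, 0.12701468]), np.float64(0.008663147355802108), (323.0, 254.5))
w [322.32089642 271.4593818 ] [402.4473092  280.82899797] [242.13994624 280.60103209]
s [407.19084166 289.7443713 ] [437.05127975 305.06733462] [381.50874446 267.10853337]
```

View pics/c5.png

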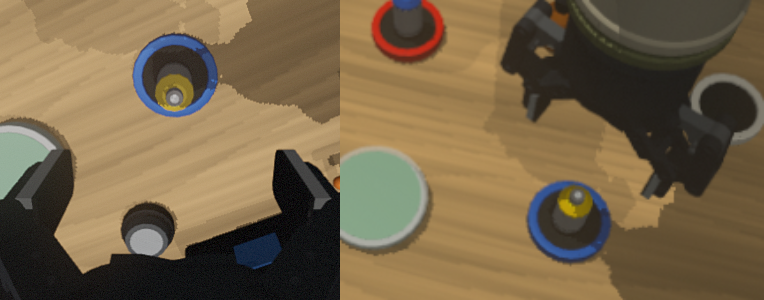

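The wrist crop shows the open tips at full-frame about (213,300) and (434,300). The scene crop shows them at about (377,258) and (445,301). The yellow objective still stands upright in its rest. Triangulating the tips:

Run:
```python
from m import *
from scipy.spatial.transform import Rotation as Ro
o=get_obs();M=Ro.from_quat(o['ee_rot']);p=camera_params('wrist');s=camera_params('scene')
for a,b in(((213,300),(377,258)),((434,300),(445,301))):
  X,e=tri([ray(p,a),ray(s,b)]);print(X.round(4),np.round(e,4),'tool',M.inv().apply(X-o['position']).round(4))
```

```text
[0.6063 0.082  0.1328] [0.0009 0.0009] tool [-0.0017 -0.0513 -0.0322]
[0.6446 0.1759 0.1371] [0.0017 0.0017] tool [ 0.0001  0.0502 -0.0366]
```

Run:
```python
from m import *
p=camera_params('wrist');X=cast(p,(324,248),.065);print(X,togo([X[0],X[1],.003]))
```

```text
[0.62318674 0.13159721 0.065     ] [0.05426477 0.02864693 2.43852642]
```

Call:
{"fn": "carry_out", "kwargs": {
  "commands": [
    [[0,0.03,0.2,0,0,0],[0,0,0.3,0,0,0],[0,0,0.3,0,0,0],[0,0,0.3,0,0,0],[0,0,0.3,0,0,0],[0,0,0.3,0,0,0],[0,0,0.3,0,0,0],[0,0,0.2,0,0,0],[0,0,0.15,0,0,0],[0,0,0.1,0,0,0],[0,0,0,0,0,0],[0,0,0,0,0,0],[0,0,0,0,0,0]]
  ]
}}

```text
clock: 7.03
position: [0.6266, 0.131, 0.0044]
ee_rot: [0.202, 0.979, 0.0, 0.0]
ft_force: [-0.3, 1.0, 0.3]
grip_width: 0.998
grasp_force: 0.0
```

Call:
{"fn": "carry_out", "kwargs": {
  "commands": [
    [[0,0,0,0,0,0],[0,0,0,0,0,0],[0,0,0,0,0,0],[0,0,0,0,0,0],[0,0,0,0,0,0],[0,0,0,0,0,0],[0,0,0,0,0,0],[0,0,0,0,0,0],[0,0,0,0,0,0],[0,0,0,0,0,0],[0,0,0,0,0,0],[0,0,0,0,0,0]]
  ],
  "hand": 1,
  "force": 30
}}

```text
clock: 8.03
position: [0.6262, 0.1309, 0.0039]
ee_rot: [0.202, 0.979, 0.0, 0.0]
ft_force: [-2.2, -0.9, 4.5]
grip_width: 0.299
grasp_force: 29.7
```

Gripped at about 27 mm. Lifting and carrying to the spare rest.

Call:
{"fn": "carry_out", "kwargs": {
  "commands": [
    [[0,0,-0.2,0,0,0],[0,0,-0.4,0,0,0],[0,0,-0.5,0,0,0],[0,0,-0.5,0,0,0],[0,0,-0.5,0,0,0],[0,0,-0.3,0,0,0],[0.2,0.06,0,0,0,0],[0.4,0.12,0,0,0,0],[0.6,0.18,0,0,0,0],[0.6,0.18,0,0,0,0],[0.6,0.18,0,0,0,0],[0.6,0.18,0,0,0,0],[0.6,0.18,0,0,0,0],[0.5,0.15,0,0,0,0],[0.3,0.1,0,0,0,0],[0.1,0.03,0,0,0,0],[0,0,0,0,0,0],[0,0,0,0,0,0],[0,0,0,0,0,0]]
  ]
}}

```text
clock: 9.62
position: [0.4828, 0.2509, 0.0994]
ee_rot: [0.202, 0.979, -0.0, 0.0]
ft_force: [-0.1, -0.8, -1.3]
grip_width: 0.302
grasp_force: 29.7
```

Run:
```python
from m import *
o=get_obs();print(o['position'],o['grip_width'],togo([.482,.2525,.004]))
im,p=snap('wrist','w6');a,p2=snap('scene','s6');cv2.imwrite('pics/c6.png',np.hstack([im[130:450,150:490],cv2.resize(a[130:330,370:600],(368,320))])[:,:,::-1])
x,rr=rim(im,p,'white',(320,230),110);print('rim',x.round(4),rr.round(4))
```

```text
[0.48283793 0.25085694 0.09938354] 0.3024285235888319 [0.03610114 0.03063522 2.38456413]
rim [0.4814 0.2535] 0.0346
```

View pics/c6.png

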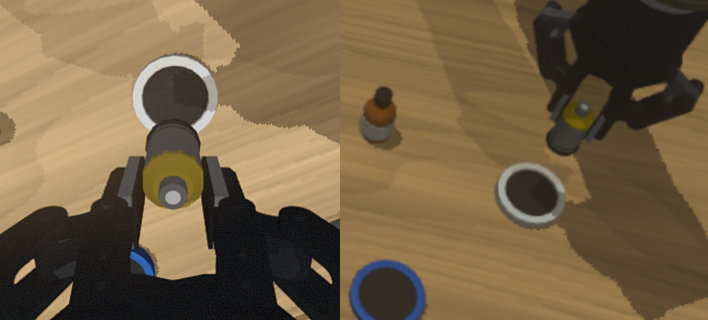

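The held yellow objective is upright over the white rest (wrist crop rim at (175,97)), and the blue rest is empty. Lowering it now.

Call:
{"fn": "carry_out", "kwargs": {
  "commands": [
    [[0.05,0.03,0.2,0,0,0],[0,0,0.4,0,0,0],[0,0,0.4,0,0,0],[0,0,0.4,0,0,0],[0,0,0.4,0,0,0],[0,0,0.2,0,0,0],[0,0,0.12,0,0,0],[0,0,0.1,0,0,0],[0,0,0.07,0,0,0],[0,0,0.05,0,0,0],[0,0,0.03,0,0,0],[0,0,0,0,0,0],[0,0,0,0,0,0],[0,0,0,0,0,0]]
  ]
}}

```text
clock: 10.88
position: [0.481, 0.254, 0.0052]
ee_rot: [0.202, 0.979, 0.0, 0.0]
ft_force: [-0.5, 0.1, -0.6]
grip_width: 0.301
grasp_force: 29.7
```

Call:
{"fn": "carry_out", "kwargs": {
  "commands": [
    [[0,0,0.02,0,0,0],[0,0,0.02,0,0,0],[0,0,0,0,0,0],[0,0,0,0,0,0]]
  ]
}}

```text
clock: 11.22
position: [0.4811, 0.254, 0.0039]
ee_rot: [0.202, 0.979, 0.0, 0.0]
ft_force: [-1.0, -0.8, 5.7]
grip_width: 0.3
grasp_force: 30.2
```

Call:
{"fn": "carry_out", "kwargs": {
  "commands": [
    [[0,0,0,0,0,0],[0,0,0,0,0,0],[0,0,0,0,0,0],[0,0,0,0,0,0],[0,0,0,0,0,0],[0,0,0,0,0,0],[0,0,0,0,0,0],[0,0,0,0,0,0],[0,0,0,0,0,0],[0,0,-0.3,0,0,0],[0,0,-0.5,0,0,0],[0,0,-0.7,0,0,0],[0,0,-0.7,0,0,0],[0,0,-0.4,0,0,0],[0,0,0,0,0,0],[0,0,0,0,0,0]]
  ],
  "hand": -1
}}

```text
clock: 12.55
position: [0.4815, 0.2542, 0.1089]
ee_rot: [0.202, 0.979, 0.001, 0.001]
ft_force: [-0.4, -0.5, -0.7]
grip_width: 0.998
grasp_force: 0.0
```

Run:
```python
from m import *
o=get_obs();print(o['position'])
im,p=snap('wrist','w7')
x,rr=rim(im,p,'white',(320,230),110);print('rim',x.round(4),rr.round(4));print(sh(im,p,'yellow',(320,250),60,.049))
print(togo([.475,-.052,.105]))
```

```text
[0.48147336 0.25419945 0.10891749]
rim [0.4816 0.2534] 0.0345
(array([0.48884408, 0.24971887]), np.float64(0.009317601371475286), (320.5, 251.5))
[-2.88523204 -7.08264413  0.06342849]
```

Contact was felt (5.7 N), the objective was released, and the spare rest is occupied. Next is the blue objective on the red rest.

Call:
{"fn": "carry_out", "kwargs": {
  "commands": [
    [[-0.1,-0.2,0,0,0,0],[-0.2,-0.5,0,0,0,0],[-0.3,-0.7,0,0,0,0],[-0.3,-0.8,0,0,0,0],[-0.3,-0.8,0,0,0,0],[-0.3,-0.8,0,0,0,0],[-0.3,-0.8,0,0,0,0],[-0.3,-0.8,0,0,0,0],[-0.3,-0.7,0,0,0,0],[-0.3,-0.6,0,0,0,0],[-0.2,-0.4,0,0,0,0],[0,0,0,0,0,0],[0,0,0,0,0,0],[0,0,0,0,0,0],[0,0,0,0,0,0]]
  ]
}}

```text
clock: 13.85
position: [0.475, -0.0519, 0.1069]
ee_rot: [0.201, 0.98, 0.0, -0.0]
ft_force: [-0.3, -0.0, 0.4]
grip_width: 1.005
grasp_force: 0.0
```

Run:
```python
from m import *
o=get_obs();print(o['position'])
im,p=snap('wrist','w8');cv2.imwrite('pics/c8.png',im[130:450,150:490,::-1])
x,rr=rim(im,p,'red',(320,230),110);print('rim',x.round(4),rr.round(4));print(sh(im,p,'blue',(320,260),70,.056))
print(togo([.475,-.052,.012]))
```

```text
[ 0.47495857 -0.0518941   0.10687367]
rim [ 0.4729 -0.0527] 0.0345
(array([ 0.48386934, -0.05717418]), np.float64(0.0076561686925859075), (320.5, 258.0))
[-1.08844272e-04 -2.90571635e-03  2.37500677e+00]
```

View pics/c8.png

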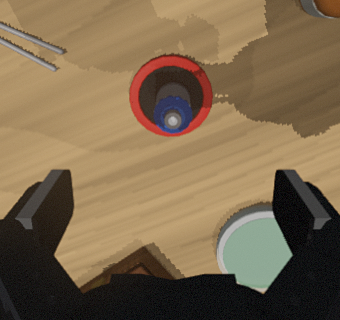

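The blue nose is at full-frame (322,250), centred between the fingers. Descending to TCP z ≈ 0.011 and gripping.

Call:
{"fn": "carry_out", "kwargs": {
  "commands": [
    [[0,0,0.2,0,0,0],[0,0,0.4,0,0,0],[0,0,0.4,0,0,0],[0,0,0.4,0,0,0],[0,0,0.4,0,0,0],[0,0,0.3,0,0,0],[0,0,0.2,0,0,0],[0,0,0.1,0,0,0],[0,0,0,0,0,0],[0,0,0,0,0,0],[0,0,0,0,0,0]]
  ]
}}

```text
clock: 14.82
position: [0.4759, -0.0528, 0.0119]
ee_rot: [0.201, 0.979, 0.0, 0.001]
ft_force: [-0.1, 0.5, 0.1]
grip_width: 1.001
grasp_force: 0.0
```

Call:
{"fn": "carry_out", "kwargs": {
  "commands": [
    [[0,0,0,0,0,0],[0,0,0,0,0,0],[0,0,0,0,0,0],[0,0,0,0,0,0],[0,0,0,0,0,0],[0,0,0,0,0,0],[0,0,0,0,0,0],[0,0,0,0,0,0],[0,0,0,0,0,0],[0,0,0,0,0,0],[0,0,0,0,0,0],[0,0,0,0,0,0]]
  ],
  "hand": 1
}}

```text
clock: 15.82
position: [0.4756, -0.0529, 0.0115]
ee_rot: [0.202, 0.979, 0.0, 0.0]
ft_force: [-0.3, 0.1, 5.7]
grip_width: 0.301
grasp_force: 29.6
```

Run:
```python
from m import *
o=get_obs();print(o['position']);print(togo([.6245,.132,.011]))
```

```text
[ 0.47555402 -0.05286057  0.01151422]
[-1.59696749  5.71608094  0.01541787]
```

Call:
{"fn": "carry_out", "kwargs": {
  "commands": [
    [[0,0,-0.2,0,0,0],[0,0,-0.4,0,0,0],[0,0,-0.6,0,0,0],[0,0,-0.7,0,0,0],[0,0,-0.5,0,0,0],[-0.1,0.2,0,0,0,0],[-0.15,0.42,0,0,0,0],[-0.15,0.6,0,0,0,0],[-0.2,0.7,0,0,0,0],[-0.2,0.8,0,0,0,0],[-0.2,0.8,0,0,0,0],[-0.2,0.8,0,0,0,0],[-0.2,0.7,0,0,0,0],[-0.1,0.5,0,0,0,0],[-0.1,0.2,0,0,0,0],[0,0,0,0,0,0],[0,0,0,0,0,0],[0,0,0,0,0,0]]
  ]
}}

```text
clock: 17.32
position: [0.6239, 0.1302, 0.1069]
ee_rot: [0.202, 0.979, -0.001, -0.0]
ft_force: [0.2, -0.5, -0.9]
grip_width: 0.302
grasp_force: 29.9
```

Run:
```python
from m import *
o=get_obs();print(o['position'],o['grip_width'])
im,p=snap('wrist','w9')
x,rr=rim(im,p,'blue',(320,212),42);print('rim',x.round(4),rr.round(4))
print(togo([.6245,.132,.0115]))
```

```text
[0.62385113 0.13022159 0.10692522] 0.30237341382499666
rim [0.6241 0.1329] 0.0338
[0.00320536 0.04694582 2.39300435]
```

Call:
{"fn": "carry_out", "kwargs": {
  "commands": [
    [[0,0.05,0.2,0,0,0],[0,0,0.4,0,0,0],[0,0,0.4,0,0,0],[0,0,0.4,0,0,0],[0,0,0.4,0,0,0],[0,0,0.2,0,0,0],[0,0,0.12,0,0,0],[0,0,0.1,0,0,0],[0,0,0.07,0,0,0],[0,0,0.05,0,0,0],[0,0,0.04,0,0,0],[0,0,0,0,0,0],[0,0,0,0,0,0],[0,0,0,0,0,0]]
  ]
}}

```text
clock: 18.53
position: [0.6254, 0.134, 0.0125]
ee_rot: [0.202, 0.979, 0.0, 0.0]
ft_force: [-0.5, 0.6, -2.1]
grip_width: 0.301
grasp_force: 29.9
```

Call:
{"fn": "carry_out", "kwargs": {
  "commands": [
    [[0,0,0.02,0,0,0],[0,0,0.02,0,0,0],[0,0,0,0,0,0],[0,0,0,0,0,0]]
  ]
}}

```text
clock: 18.87
position: [0.6258, 0.1341, 0.0116]
ee_rot: [0.202, 0.979, 0.0, 0.001]
ft_force: [-2.0, 0.1, 6.0]
grip_width: 0.296
grasp_force: 30.6
```

Contact felt. Releasing and rising; then on to the yellow rest (red objective).

Call:
{"fn": "carry_out", "kwargs": {
  "commands": [
    [[0,0,0,0,0,0],[0,0,0,0,0,0],[0,0,0,0,0,0],[0,0,0,0,0,0],[0,0,0,0,0,0],[0,0,0,0,0,0],[0,0,0,0,0,0],[0,0,0,0,0,0],[0,0,0,0,0,0],[0,0,-0.3,0,0,0],[0,0,-0.5,0,0,0],[0,0,-0.7,0,0,0],[0,0,-0.7,0,0,0],[0,0,-0.2,0,0,0],[0,0,0,0,0,0],[0,0,0,0,0,0]]
  ],
  "hand": -1
}}

```text
clock: 20.2
position: [0.6253, 0.134, 0.1068]
ee_rot: [0.201, 0.979, 0.0, 0.0]
ft_force: [-0.3, 0.2, -0.8]
grip_width: 1.004
grasp_force: 0.0
```

Run:
```python
from m import *
o=get_obs();print(o['position']); im,p=snap('wrist','w10');im,p=snap('wrist','w11')
cv2.imwrite('pics/c10.png',im[130:450,150:490,::-1])
print(togo([.438,-.297,.108]))
```

```text
[0.62527763 0.13397986 0.10682921]
[  0.02997695 -11.73390629  -0.05634085]
```

View pics/c10.png

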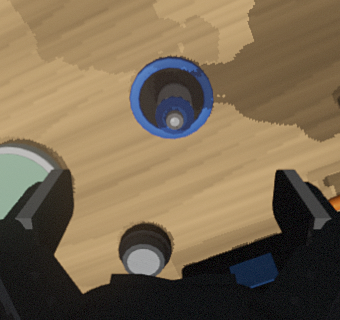

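The blue objective stands centred in the blue rest (crop rim at (172,97), nose at (174,121)). Moving to the yellow rest.

Call:
{"fn": "carry_out", "kwargs": {
  "commands": [
    [[0,-0.33,0,0,0,0],[0,-0.6,0,0,0,0],[0,-0.8,0,0,0,0],[0,-0.8,0,0,0,0],[0,-0.8,0,0,0,0],[0,-0.8,0,0,0,0],[0,-0.8,0,0,0,0],[0,-0.8,0,0,0,0],[0,-0.8,0,0,0,0],[0,-0.8,0,0,0,0],[0,-0.8,0,0,0,0],[0,-0.8,0,0,0,0],[0,-0.8,0,0,0,0],[0,-0.8,0,0,0,0],[0,-0.7,0,0,0,0],[0,-0.5,0,0,0,0],[0,0,0,0,0,0],[0,0,0,0,0,0],[0,0,0,0,0,0],[0,0,0,0,0,0]]
  ]
}}

```text
clock: 21.97
position: [0.4401, -0.296, 0.106]
ee_rot: [0.201, 0.98, 0.0, -0.0]
ft_force: [-0.8, 0.0, 0.3]
grip_width: 1.001
grasp_force: 0.0
```

Run:
```python
from m import *
o=get_obs();print(o['position'],o['ee_rot'],o['joint_pos'].round(2))
im,p=snap('wrist','w12');cv2.imwrite('pics/c12.png',im[100:450,150:490,::-1])
x,rr=rim(im,p,'yellow',(320,230),110);print('rim',x.round(4),rr.round(4));print(sh(im,p,'red',(320,255),70,.042))
for xy in (o['position'][:2],[.438,-.297]):print(proj(p,[*xy,.058]))
```

```text
[ 0.44010368 -0.29603184  0.10600065] [ 2.00755242e-01  9.79641301e-01  3.44938502e-04 -3.68795818e-04] [-0.02  0.21  0.6   1.85 -0.13  1.12  1.79]
rim [ 0.4355 -0.2983] 0.0344
(array([ 0.4359003 , -0.29873922]), np.float64(0.013937307423817144), (316.7921447753906, 235.37640380859375))
[322.36749243 245.54872509]
[319.90915745 243.42779834]
```

View pics/c12.png

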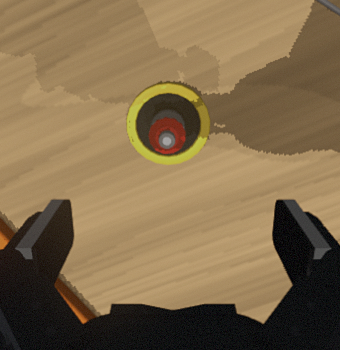

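The red objective stands on the yellow rest with its nose at full-frame (317,241), about 5 px left of the finger centre. I'll correct by −4 mm in y, then descend to z ≈ 0.

Call:
{"fn": "carry_out", "kwargs": {
  "commands": [
    [[0.05,-0.1,0.2,0,0,0],[0,0,0.4,0,0,0],[0,0,0.4,0,0,0],[0,0,0.4,0,0,0],[0,0,0.4,0,0,0],[0,0,0.3,0,0,0],[0,0,0.25,0,0,0],[0,0,0.15,0,0,0],[0,0,0.1,0,0,0],[0,0,0.03,0,0,0],[0,0,0,0,0,0],[0,0,0,0,0,0],[0,0,0,0,0,0]]
  ]
}}

```text
clock: 23.1
position: [0.437, -0.3003, 0.0018]
ee_rot: [0.201, 0.979, -0.0, 0.0]
ft_force: [0.2, 0.1, 0.5]
grip_width: 1.0
grasp_force: 0.0
```

Call:
{"fn": "carry_out", "kwargs": {
  "commands": [
    [[0,0,0,0,0,0],[0,0,0,0,0,0],[0,0,0,0,0,0],[0,0,0,0,0,0],[0,0,0,0,0,0],[0,0,0,0,0,0],[0,0,0,0,0,0],[0,0,0,0,0,0],[0,0,0,0,0,0],[0,0,0,0,0,0],[0,0,0,0,0,0],[0,0,0,0,0,0]]
  ],
  "hand": 1
}}

```text
clock: 24.1
position: [0.4368, -0.3001, 0.0014]
ee_rot: [0.201, 0.979, 0.0, 0.0]
ft_force: [0.4, 0.8, 5.0]
grip_width: 0.3
grasp_force: 29.6
```

Run:
```python
from m import *
o=get_obs();print(o['position']);print(togo([.475,-.0515,.0]))
```

```text
[ 0.43677147 -0.30007854  0.00141841]
[1.57471492 6.08713113 0.03619857]
```

Call:
{"fn": "carry_out", "kwargs": {
  "commands": [
    [[0,0,-0.2,0,0,0],[0,0,-0.4,0,0,0],[0,0,-0.6,0,0,0],[0,0,-0.7,0,0,0],[0,0,-0.5,0,0,0],[0.07,0.3,0,0,0,0],[0.1,0.5,0,0,0,0],[0.2,0.7,0,0,0,0],[0.2,0.8,0,0,0,0],[0.2,0.8,0,0,0,0],[0.2,0.8,0,0,0,0],[0.2,0.8,0,0,0,0],[0.2,0.7,0,0,0,0],[0.1,0.5,0,0,0,0],[0.1,0.2,0,0,0,0],[0,0,0,0,0,0],[0,0,0,0,0,0],[0,0,0,0,0,0]]
  ]
}}

```text
clock: 25.6
position: [0.4748, -0.0529, 0.0973]
ee_rot: [0.203, 0.979, -0.0, -0.0]
ft_force: [-1.7, -0.6, -1.5]
grip_width: 0.299
grasp_force: 29.8
```

Run:
```python
from m import *
o=get_obs();print(o['position'],o['grip_width'])
im,p=snap('wrist','w13')
x,rr=rim(im,p,'red',(320,212),42);print('rim',x.round(4),rr.round(4))
print(togo([.475,-.0515,.0014]))
```

```text
[ 0.47484565 -0.05292874  0.09730249] 0.29902013866713534
rim [ 0.4726 -0.0525] 0.0344
[0.0116508  0.03419957 2.39729187]
```

Call:
{"fn": "carry_out", "kwargs": {
  "commands": [
    [[0,0,0.2,0,0,0],[0,0,0.4,0,0,0],[0,0,0.4,0,0,0],[0,0,0.4,0,0,0],[0,0,0.4,0,0,0],[0,0,0.2,0,0,0],[0,0,0.12,0,0,0],[0,0,0.1,0,0,0],[0,0,0.07,0,0,0],[0,0,0.05,0,0,0],[0,0,0.03,0,0,0],[0,0,0.02,0,0,0],[0,0,0,0,0,0],[0,0,0,0,0,0],[0,0,0,0,0,0]]
  ]
}}

```text
clock: 26.9
position: [0.4754, -0.0511, 0.0019]
ee_rot: [0.201, 0.979, 0.0, 0.0]
ft_force: [0.4, 0.2, -0.1]
grip_width: 0.298
grasp_force: 29.8
```

Call:
{"fn": "carry_out", "kwargs": {
  "commands": [
    [[0,0,0.02,0,0,0],[0,0,0,0,0,0],[0,0,0,0,0,0]]
  ]
}}

```text
clock: 27.15
position: [0.4757, -0.051, 0.0014]
ee_rot: [0.202, 0.979, 0.0, 0.0]
ft_force: [-2.2, 1.0, 5.3]
grip_width: 0.293
grasp_force: 30.3
```

Call:
{"fn": "carry_out", "kwargs": {
  "commands": [
    [[0,0,0,0,0,0],[0,0,0,0,0,0],[0,0,0,0,0,0],[0,0,0,0,0,0],[0,0,0,0,0,0],[0,0,0,0,0,0],[0,0,0,0,0,0],[0,0,0,0,0,0],[0,0,0,0,0,0],[0,0,-0.3,0,0,0],[0,0,-0.5,0,0,0],[0,0,-0.7,0,0,0],[0,0,-0.7,0,0,0],[0,0,-0.4,0,0,0],[0,0,0,0,0,0],[0,0,0,0,0,0]]
  ],
  "hand": -1
}}

```text
clock: 28.48
position: [0.4757, -0.051, 0.1054]
ee_rot: [0.201, 0.979, 0.0, 0.001]
ft_force: [-0.1, -0.2, -1.0]
grip_width: 1.001
grasp_force: 0.0
```

Run:
```python
from m import *
o=get_obs();print(o['position']); im,p=snap('wrist','w14')
print(sh(im,p,'red',(320,243),18,.042))
print(togo([.482,.253,.108]))
```

```text
[ 0.47569909 -0.05100125  0.10541551]
(array([ 0.47738636, -0.05395015]), np.float64(0.018436022815286963), (319.5, 242.5))
[ 2.83819233  7.0524561  -0.08652355]
```

Now to the spare rest for the yellow objective.

Call:
{"fn": "carry_out", "kwargs": {
  "commands": [
    [[0.14,0.25,0,0,0,0],[0.2,0.5,0,0,0,0],[0.3,0.7,0,0,0,0],[0.3,0.8,0,0,0,0],[0.3,0.8,0,0,0,0],[0.3,0.8,0,0,0,0],[0.3,0.8,0,0,0,0],[0.3,0.8,0,0,0,0],[0.3,0.7,0,0,0,0],[0.2,0.6,0,0,0,0],[0.2,0.3,0,0,0,0],[0,0,0,0,0,0],[0,0,0,0,0,0],[0,0,0,0,0,0],[0,0,0,0,0,0]]
  ]
}}

```text
clock: 29.78
position: [0.4823, 0.2512, 0.1044]
ee_rot: [0.202, 0.979, -0.0, -0.0]
ft_force: [-0.2, 0.1, 0.3]
grip_width: 1.004
grasp_force: 0.0
```

Run:
```python
from m import *
o=get_obs();print(o['position']); im,p=snap('wrist','w15');cv2.imwrite('pics/c15.png',im[130:450,150:490,::-1])
print(togo([.4815,.2535,.004]))
```

```text
[0.48228442 0.25121766 0.10441165]
[0.04062272 0.04068634 2.51545614]
```

View pics/c15.png

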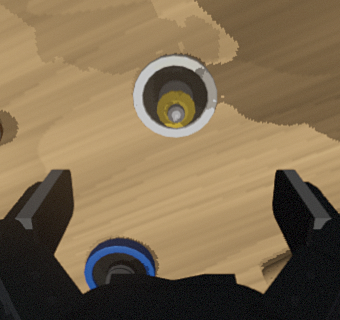

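The yellow objective stands upright in the white rest (crop rim at (175,96), nose at (176,114)). Descending and gripping.

Call:
{"fn": "carry_out", "kwargs": {
  "commands": [
    [[0.04,0.05,0.2,0,0,0],[0,0,0.4,0,0,0],[0,0,0.4,0,0,0],[0,0,0.4,0,0,0],[0,0,0.4,0,0,0],[0,0,0.3,0,0,0],[0,0,0.2,0,0,0],[0,0,0.15,0,0,0],[0,0,0.05,0,0,0],[0,0,0,0,0,0],[0,0,0,0,0,0],[0,0,0,0,0,0]]
  ]
}}

```text
clock: 30.83
position: [0.4819, 0.2556, 0.0056]
ee_rot: [0.202, 0.979, 0.0, 0.0]
ft_force: [0.6, 0.2, 0.5]
grip_width: 0.999
grasp_force: 0.0
```

Call:
{"fn": "carry_out", "kwargs": {
  "commands": [
    [[0,0,0,0,0,0],[0,0,0,0,0,0],[0,0,0,0,0,0],[0,0,0,0,0,0],[0,0,0,0,0,0],[0,0,0,0,0,0],[0,0,0,0,0,0],[0,0,0,0,0,0],[0,0,0,0,0,0],[0,0,0,0,0,0],[0,0,0,0,0,0],[0,0,0,0,0,0]]
  ],
  "hand": 1
}}

```text
clock: 31.83
position: [0.4816, 0.2553, 0.0051]
ee_rot: [0.202, 0.979, 0.0, 0.0]
ft_force: [-1.1, -1.3, 4.6]
grip_width: 0.302
grasp_force: 29.6
```

Run:
```python
from m import *
o=get_obs();print(o['position']);print(togo([.4365,-.298,.004]))
```

```text
[0.48158309 0.25525314 0.00506404]
[ -4.42563494 -13.15255823   0.02507122]
```

Call:
{"fn": "carry_out", "kwargs": {
  "commands": [
    [[0,0,-0.2,0,0,0],[0,0,-0.4,0,0,0],[0,0,-0.6,0,0,0],[0,0,-0.7,0,0,0],[0,0,-0.5,0,0,0],[-0.1,-0.3,0,0,0,0],[-0.2,-0.5,0,0,0,0],[-0.25,-0.75,0,0,0,0],[-0.25,-0.75,0,0,0,0],[-0.25,-0.75,0,0,0,0],[-0.25,-0.75,0,0,0,0],[-0.25,-0.75,0,0,0,0],[-0.25,-0.75,0,0,0,0],[-0.25,-0.75,0,0,0,0],[-0.25,-0.75,0,0,0,0]]
  ]
}}

```text
clock: 33.08
position: [0.4578, -0.0325, 0.1007]
ee_rot: [0.202, 0.979, 0.0, -0.0]
ft_force: [1.1, 0.3, -0.0]
grip_width: 0.303
grasp_force: 29.7
```

Call:
{"fn": "carry_out", "kwargs": {
  "commands": [
    [[-0.25,-0.75,0,0,0,0],[-0.25,-0.75,0,0,0,0],[-0.25,-0.75,0,0,0,0],[-0.25,-0.75,0,0,0,0],[-0.25,-0.75,0,0,0,0],[-0.25,-0.75,0,0,0,0],[-0.25,-0.75,0,0,0,0],[-0.2,-0.6,0,0,0,0],[-0.1,-0.4,0,0,0,0],[-0.1,-0.1,0,0,0,0],[0,0,0,0,0,0],[0,0,0,0,0,0],[0,0,0,0,0,0],[0,0,0,0,0,0]]
  ]
}}

```text
clock: 34.25
position: [0.4378, -0.2968, 0.1008]
ee_rot: [0.201, 0.98, 0.0, -0.0]
ft_force: [-0.1, -0.4, -0.8]
grip_width: 0.297
grasp_force: 29.7
```

Run:
```python
from m import *
o=get_obs();print(o['position'],o['grip_width'])
im,p=snap('wrist','w16')
x,rr=rim(im,p,'yellow',(320,212),42);print('rim',x.round(4),rr.round(4))
print(togo([.4365,-.298,.005]))
```

```text
[ 0.43778765 -0.29681936  0.10077012] 0.29716968678218747
rim [ 0.4352 -0.2982] 0.0343
[ 0.01916994 -0.03685123  2.3957055 ]
```

Call:
{"fn": "carry_out", "kwargs": {
  "commands": [
    [[0.02,-0.04,0.2,0,0,0],[0,0,0.4,0,0,0],[0,0,0.4,0,0,0],[0,0,0.4,0,0,0],[0,0,0.4,0,0,0],[0,0,0.2,0,0,0],[0,0,0.12,0,0,0],[0,0,0.1,0,0,0],[0,0,0.07,0,0,0],[0,0,0.05,0,0,0],[0,0,0.03,0,0,0],[0,0,0.02,0,0,0],[0,0,0,0,0,0],[0,0,0,0,0,0],[0,0,0,0,0,0]]
  ]
}}

```text
clock: 35.55
position: [0.4361, -0.2994, 0.0055]
ee_rot: [0.201, 0.979, 0.0, 0.0]
ft_force: [-0.0, -0.6, -0.8]
grip_width: 0.301
grasp_force: 29.7
```

Call:
{"fn": "carry_out", "kwargs": {
  "commands": [
    [[0,0,0.02,0,0,0],[0,0,0,0,0,0],[0,0,0,0,0,0]]
  ]
}}

```text
clock: 35.8
position: [0.4365, -0.2997, 0.005]
ee_rot: [0.202, 0.979, -0.0, 0.001]
ft_force: [-0.0, 0.6, 5.2]
grip_width: 0.301
grasp_force: 30.2
```

Call:
{"fn": "carry_out", "kwargs": {
  "commands": [
    [[0,0,0,0,0,0],[0,0,0,0,0,0],[0,0,0,0,0,0],[0,0,0,0,0,0],[0,0,0,0,0,0],[0,0,0,0,0,0],[0,0,0,0,0,0],[0,0,0,0,0,0],[0,0,0,0,0,0],[0,0,-0.3,0,0,0],[0,0,-0.5,0,0,0],[0,0,-0.7,0,0,0],[0,0,-0.7,0,0,0],[0,0,-0.7,0,0,0],[0,0,-0.5,0,0,0],[0,0,-0.3,0,0,0],[0,0,0,0,0,0],[0,0,0,0,0,0],[0,0,0,0,0,0]]
  ],
  "hand": -1
}}

```text
clock: 37.38
position: [0.4354, -0.2989, 0.1513]
ee_rot: [0.201, 0.979, 0.0, -0.001]
ft_force: [0.0, 0.4, -0.3]
grip_width: 1.0
grasp_force: 0.0
```

Run:
```python
from m import *
w,p=snap('wrist','w17');s,q=snap('scene','s17');cv2.imwrite('pics/c17.png',np.hstack([cv2.resize(w,(400,300)),cv2.resize(s[80:400,120:547],(400,300))])[:,:,::-1])
```

```text
(no output)
```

View pics/c17.png

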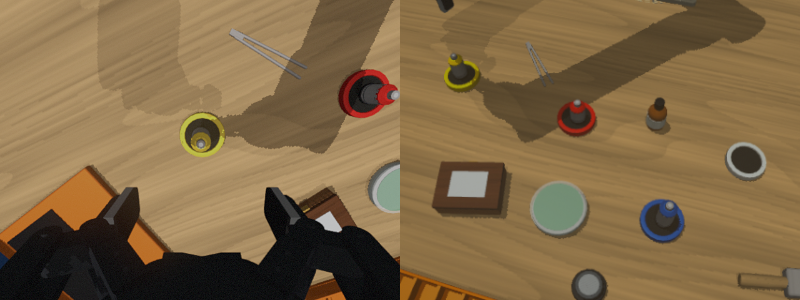

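The picture shows every objective upright in its own rest: yellow (461,75), red (577,117) and blue (662,220). The white rest (745,160) is empty and the bystanders are undisturbed. Handing in.

```bash
python3 -c "
from workcell import hand_in; print(hand_in())"
```

```text
the job is handed in; nothing more can be done
None
```

The job is handed in at about 37 s: the last pictures show all three objectives upright in the rests of their own colour, the white rest empty, and the box, bottle and dish where they were; the judge's result was not shown.

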